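# Turn a pie out of its loose-bottomed tin

## Task

The pie in the oblong loose-bottomed tin is ready to come out: stand the tin on the small can and push its frame down, so that the loose base comes up through the frame with the pie on it and the frame ends up on the worktop round the can. Then take the base with the pie off the can and set it down flat in the middle of the round cork trivet, pie still on its base. Leave the frame and the can standing where they are, and do not knock over the can or shove the garlic, the lime or the kitchen timer about.

Things in the scene. Friction and masses are not known exactly. Their poses are not given: they have to be found in the camera images.
- tin_frame: frame of the pie tin: bare-metal rectangular ring without a bottom, 120 mm long (own x), 68 mm wide (own y), 42 mm high, flat walls 2.5 mm thick, inside 115 x 63 mm; a lip 2 mm thick at the bottom sticks 3.5 mm inward, carries the loose base and leaves an opening of 108 x 56 mm. Each long wall has small sprung snap beads inside, 9 mm and 38 mm up. Origin: centre of its underside, z up
- tin_base: loose base: flat bare-metal plate 113 mm long (own x), 61 mm wide (own y), 5 mm thick, lying in the frame on the lip, its underside 2 mm above the frame's. To come up through the frame it must snap past the lower beads (7 to 13 N), slides freely, then must snap past the beads under the rim (5 to 10 N), where the frame may hang. Origin: centre of its underside, z up
- pie: golden-brown oblong pie with a crimped edge and two steam holes, 109 mm long (own x), 56 mm wide (own y), 28 mm high; it stands loose in the middle of the base (2 mm of base shows all round), its top 7 mm below the frame's rim at the start, no room for fingers between it and the frame. Origin: centre of its underside
- can: small closed food can with a plain pale label and one brown band, 44 mm in diameter, 54 mm high, upright on the worktop, loose, 0.14 to 0.28 kg; it passes up through the frame's opening with 6 mm to spare at each long side. Origin: centre of its underside
- trivet: round flat cork trivet, 170 mm in diameter, 10 mm thick, fixed on the worktop. Origin: centre of its underside
- garlic: bulb of garlic, about 50 mm, loose bystander. Origin: its underside
- lime: lime, about 52 x 45 x 45 mm, loose bystander. Origin: its underside
- egg_timer: round kitchen timer, 61 mm in diameter, 58 mm high, loose bystander. Origin: centre of its underside
Things that resemble listed ones, but are neither listed nor needed, are in the scene too. Leave any black look-alike of the can alone.

How it is judged:
By the outcome, as a careful person would: the job done as asked, in the order asked, and still so for the second after the job is handed in, with the robot touching nothing.
It also fails if it takes over 64 s, if anything falls off the work surface, if the arm or the gripper's body presses on something with over 40 N, if the wrist force passes 120 N, or if a joint passes its speed limit or range.

## Robot

A 6-joint arm with a two-finger parallel gripper is mounted at the origin on a cart in front of the work surface, level with it; the furniture and walls round the work are solid. World frame = base frame: x ahead of the robot, y to its left, z up, the work surface at z = 0. Lengths are in m, angles in rad, forces in N, time in s.
With the tool pointing down it reaches from about 0.325 to 0.9 m from the base axis. Payload 6.1 kg.
Tool frame: the origin (TCP) lies on the centre line of the jaws, within the pads' length; the fingertips stand 11 mm ahead of it and the grasp point (between the pads) lies 8 mm behind it; z points along the fingers, y is the line along which they close (so a half turn about z gives the same grasp; the last joint's range is limited). The gripper opens to 87 mm and grips with 3 to 60 N. Pads are 19 mm wide; open, the fingers measure 117 mm over their backs; the gripper's body (75 mm by 190 mm) begins 51 mm behind the grasp point.
Start: joints at [-1.256, 0.22, 1.526, -0, 1.395, -0.126], TCP at [0.267, -0.565, 0.234] pointing down, gripper open.
Joint ranges: [-2.98, 2.98], [-0.91, 2.08], [0.09, 2.57], [-1.24, 4.39], [0.2, 2.65], [-2.68, 2.68]. Speed limits (rad/s): [2.57, 2.57, 3.01, 3.14, 3.14, 3.14].

## Interface

Orientations are given as a rotation vector (axis times angle).
In Python, from rig import telemetry, get_image, ctrl gives the robot as it stands.
- The arm moves only by the tool step_arm, never from a script. Its argument "steps" is a list of rows, each a list of 6 numbers: the shift along the tool's x, y, z scaled (see below), then the turn, a rotation vector about the tool's x, y, z scaled (see below). A call has exactly 10 rows; each row is the pose to reach, as a shift and turn from the pose commanded when the call began, along the tool's axes at that moment; what a row does not reach only later rows make up. The controller multiplies each number of a shift by 40 cm and each number of a turn by 45 degrees. A row lasts 1/12 s, in which the tool goes at most 41.7 mm and 7.16 degrees, less where a joint would pass 70% of its speed; a pose out of reach is approached as far as the arm can. A call with a number of a shift or a turn outside -1 to 1 is refused whole. A call with a gripper value outside its range is refused whole. "fingers" is the closure, from -1 (fully open) to 1 (shut), set as the call begins (left out, the last holds). The fingers move at their own pace and stop on an object; "force" is the grip in N (left out, the last holds). Time passes only in rows, so rows that repeat a pose let the fingers close, or fill a call up. It gives the time, the measured TCP pose, the force, the opening and the grip force at its end, in the units of the state.
- telemetry.sense(): the state, without advancing time (a new reading comes with each control period).
- get_image(name): name is "scene" or "top"; returns a dict with "image" (420x560x3 uint8, red, green, blue), "mtx" (3x3 intrinsics, pixels), "R" (3x3) and "t" (3): a world point X has camera coordinates R X + t. Camera axes: x right, y down, z forward; pixel columns grow to the right and rows downward; lengths in m; the calibration is good to about 2 mm. A picture is of the moment at which its call begins. There is no depth.
- ctrl.hand_in(): hands the job in; it is judged then, once.
The state is a dict: "time_s": time; "joint_positions": joint angles; "qvel": joint speeds; "tau": joint torques, N m; "tool_pos": TCP position; "tool_rot": TCP orientation; "wrist_force": force on the tool from outside, world axes, zero at the start; "wrist_torque": the same for the moment, N m; "width": opening from 0.0 (shut) to 1.0 (fully open); "finger_force": force on a finger pad.
Only numpy, scipy, OpenCV 4.12 (cv2) and the standard library are available. Lean on these libraries where they do the work, as an engineer would, in place of code of your own. Each camera call takes 0.05 s, during which the arm holds its last target. There are 200 camera calls.

## Working session

There is one attempt and no reset: what is moved stays moved. The work goes in short steps, Python scripts to look and compute and a tool call to move; the robot and the scene stay as the last step left them, time stands still between calls to the robot, and variables do not carry over. Pictures are saved under pics/ and viewed, at most 10 in all, crops included, and the job is handed in when it is done.

Besides the shell and the picture viewer there is one more tool, called after ">>>" by a JSON object that holds its "api" and its "payload". step_arm: Moves the arm, as the interface text tells. Shifts and turns lie within -1 to 1; 1 stands for 40 cm of shift or 45 degrees of turn. Its arguments: {"type":"object","properties":{"steps":{"type":"array","items":{"type":"array","items":{"type":"number","minimum":-1,"maximum":1}}},"fingers":{"type":"number"},"force":{"type":"number"}},"required":["steps"]}

```bash
ls; mkdir -p pics
python3 - <<'E'
from rig import telemetry,get_image,ctrl
import cv2,numpy as np
for n in("scene","top"):
    d=get_image(n);cv2.imwrite(f"pics/{n}0.png",cv2.resize(d["image"][:,:,::-1],(800,600),interpolation=cv2.INTER_CUBIC))
    print(n,d["mtx"].tolist(),np.round(d["R"],3).tolist(),d["t"])
print(telemetry.sense())
E
```

```text
pics
scene [[380.65038020029675, 0.0, 281.06928049869276], [0.0, 380.65038020029675, 212.0728361107486], [0.0, 0.0, 1.0]] [[0.997, -0.071, -0.017], [-0.05, -0.502, -0.864], [0.053, 0.862, -0.504]] [-0.60059381  0.06993759  0.96938994]
top [[401.550474944815, 0.0, 288.27107939778125], [0.0, 401.550474944815, 209.83064762980737], [0.0, 0.0, 1.0]] [[-0.012, -1.0, -0.001], [-0.989, 0.012, -0.15], [0.15, -0.001, -0.989]] [-0.03879323  0.59245861  0.98150156]
{'time_s': 0.1, 'joint_positions': array([-1.25609514e+00,  2.21165044e-01,  1.52749070e+00,  3.71344970e-06,
        1.39473215e+00, -1.26095917e-01]), 'qvel': array([-0.00102037, -0.00047853, -0.00084843,  0.00104163, -0.00052576,
        0.00049205]), 'tau': array([ 1.10401146e-03, -4.95944631e+01, -3.88518047e+01,  7.01445574e-02,
        5.15788200e-02, -2.94416463e-05]), 'tool_pos': array([ 0.26649163, -0.56473169,  0.23253881]), 'tool_rot': array([-3.06385462e+00, -6.86418622e-01,  2.59671550e-04]), 'wrist_force': array([-0.41712938,  0.25945056,  0.53931285]), 'wrist_torque': array([-0.01836365, -0.03061696,  0.04723422]), 'finger_force': 0.0, 'width': 0.9941670522127032}
```

View pics/scene0.png

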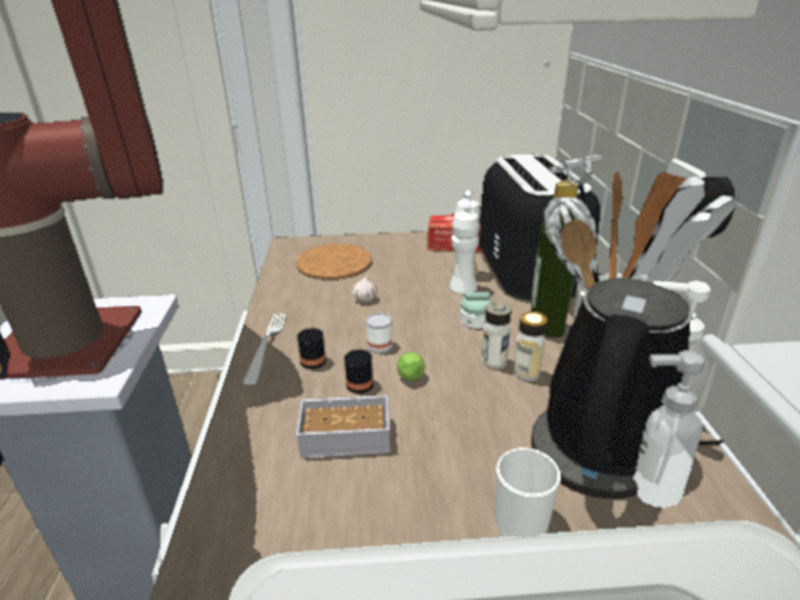

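View pics/top0.png

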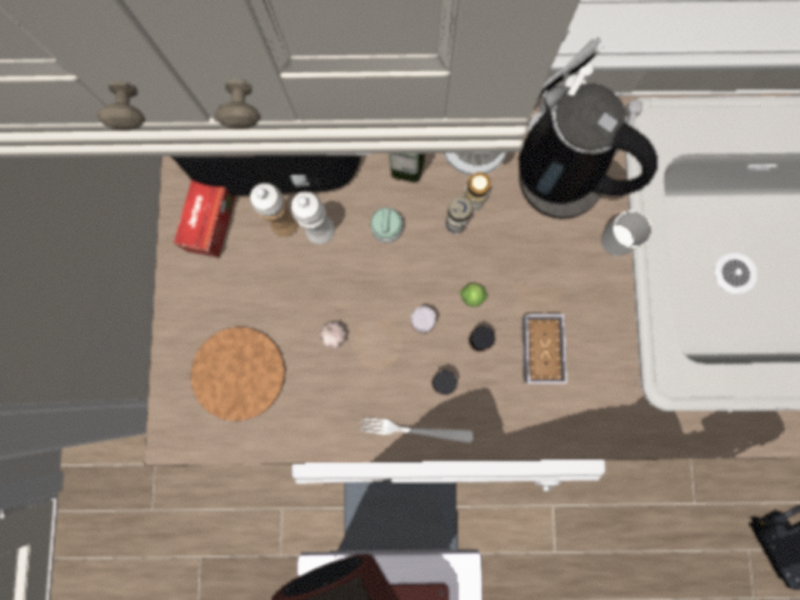

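Top view (800 px scale): tin (545,348), pale can (424,319), black cans (482,337) and (444,380), lime (473,294), garlic (333,334), timer (387,225), trivet (238,373). Enlarging.

```bash
cat > h.py <<'E'
import cv2,numpy as np
from rig import telemetry,get_image,ctrl
from scipy.spatial.transform import Rotation as Ro
def pt(d,u,v,z):
    r=d["R"].T@np.linalg.solve(d["mtx"],[u,v,1]);c=-d["R"].T@d["t"]
    return np.round(c+r*(z-c[2])/r[2],4)
def px(d,X):
    p=d["mtx"]@(d["R"]@np.array(X)+d["t"]);return np.round(p[:2]/p[2],1)
def crop(d,u0,v0,w,h,s,f):
    cv2.imwrite(f,cv2.resize(d["image"][v0:v0+h,u0:u0+w,::-1],None,fx=s,fy=s,interpolation=cv2.INTER_CUBIC))
E
python3 - <<'E'
from h import *
d=get_image("top");crop(d,280,195,130,95,6,"pics/c1.png")
s=800/560
for n,u,v,z in[("trivetL",191,373,.01),("R",285,373,.01),("T",238,326,.01),("B",238,421,.01),("garlic",333,334,.025),("timer",387,225,.05),("lime",473,294,.022),("can",424,319,.054),("tin",545,348,.042),("b1",482,337,.054),("b2",444,380,.054),("fork",440,433,0)]:
    print(n,pt(d,u/s,v/s,z))
e=get_image("scene");crop(e,195,200,120,130,5,"pics/c2.png".replace("c2","c2"))
E
```

```text
trivetL [0.4677 0.3564 0.01  ]
R [0.4656 0.1857 0.01  ]
T [0.5524 0.2739 0.01  ]
B [0.3812 0.2682 0.01  ]
garlic [0.5341 0.0971 0.025 ]
timer [ 0.7289 -0.0027  0.05  ]
lime [ 0.6046 -0.1582  0.022 ]
can [ 0.5559 -0.0671  0.054 ]
tin [ 0.5031 -0.2807  0.042 ]
b1 [ 0.5229 -0.1684  0.054 ]
b2 [ 0.449  -0.1002  0.054 ]
fork [ 0.355 -0.094  0.   ]
```

View pics/c1.png

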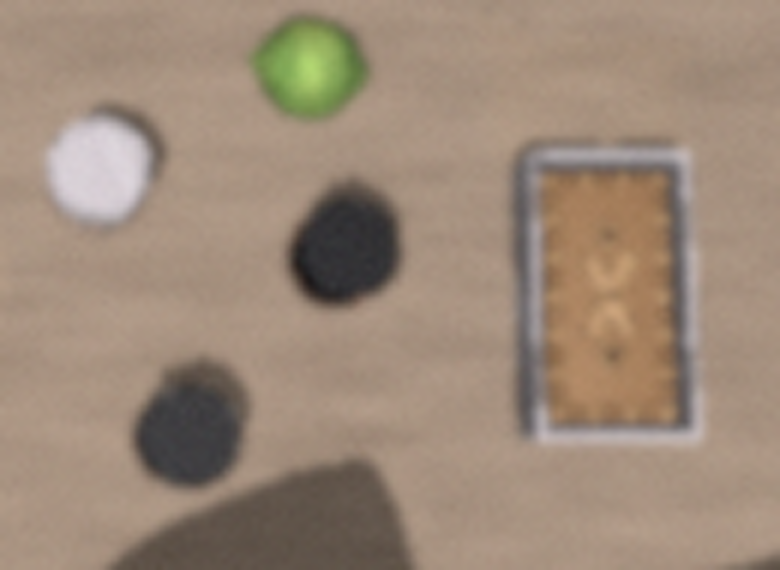

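View pics/c2.png

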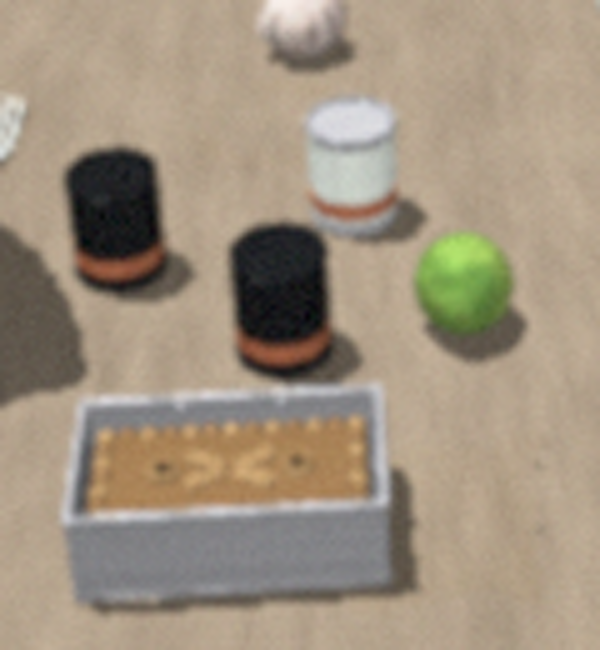

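c1: tin rim corners (531,148),(690,148),(702,438),(538,440), can top centre (101,169). c2: rim corners (80,403),(380,385),(390,508),(65,518); can top centre (352,120).

Run:
```python
from h import *
d=get_image("top");e=get_image("scene")
for nm,D,f,P,c in(("top",d,lambda u,v:(280+u/6-.4,195+v/6-.4),[(531,148),(690,148),(702,438),(538,440)],(101,169)),("scene",e,lambda u,v:(195+u/5-.4,200+v/5-.4),[(80,403),(380,385),(390,508),(65,518)],(352,120))):
    Q=np.array([pt(D,*f(*p),.042) for p in P]);print(nm,Q[:,:2].tolist(),Q.mean(0),"can",pt(D,*f(*c),.054))
    r=cv2.minAreaRect((Q[:,:2]*1000).astype(np.float32));print(r)
```

```text
top [[0.5655, -0.2495], [0.5646, -0.3171], [0.4425, -0.3158], [0.4426, -0.2472]] [ 0.5038 -0.2824  0.042 ] can [ 0.5573 -0.0662  0.054 ]
((503.597900390625, -282.31280517578125), (68.59524536132812, 122.91971588134766), 89.23721313476562)
scene [[0.4444, -0.2481], [0.5641, -0.248], [0.5644, -0.3182], [0.4446, -0.3128]] [ 0.504375 -0.281775  0.042   ] can [ 0.5597 -0.0651  0.054 ]
((504.3999938964844, -283.1499938964844), (119.94139862060547, 70.20022583007812), 0.04786906763911247)
```

The tin's long axis is along world x; centre (.504,-.282), can (.558,-.066). Go over the tin.

```bash
cat >> h.py <<'E'
def go(p):
    s=telemetry.sense();R=Ro.from_rotvec(s["tool_rot"])
    G=Ro.from_matrix(np.diag([1,-1,-1.]))
    print("t",s["time_s"],"pos",np.round(s["tool_pos"],4),"F",np.round(s["wrist_force"],1),"w",round(s["width"]*87,1),round(s["finger_force"],1))
    print("shift",np.round(R.inv().apply(np.array(p)-s["tool_pos"])/.4,4),"turn",np.round((R.inv()*G).as_rotvec()/(np.pi/4),4))
E
python3 -c "
from h import *
go([.504,-.282,.15])"
```

```text
t 0.3 pos [ 0.2666 -0.5651  0.2331] F [ 0.5 -0.3 -0.4] w 87.3 0.0
shift [ 0.8387 -0.3866  0.2082] turn [-9.000e-04  1.000e-04  5.613e-01]
```

>>> {"api": "step_arm", "payload": {"steps": [[0.084, -0.039, 0.02, 0, 0, 0.056], [0.168, -0.077, 0.042, 0, 0, 0.112], [0.25, -0.116, 0.062, 0, 0, 0.168], [0.335, -0.155, 0.083, 0, 0, 0.225], [0.42, -0.193, 0.104, 0, 0, 0.28], [0.5, -0.232, 0.125, 0, 0, 0.337], [0.587, -0.27, 0.146, 0, 0, 0.393], [0.67, -0.31, 0.167, 0, 0, 0.45], [0.755, -0.348, 0.187, 0, 0, 0.505], [0.839, -0.387, 0.208, 0, 0, 0.561]], "fingers": -1, "force": 40}}

```text
time_s: 1.13
tool_pos: [0.5051, -0.2805, 0.1502]
tool_rot: [3.141, -0.003, 0.001]
wrist_force: [0.4, -0.5, -0.2]
width: 1.0
finger_force: 0.0
```

>>> {"api": "step_arm", "payload": {"steps": [[0, 0, 0, 0, 0, 0], [0, 0, 0, 0, 0, 0], [0, 0, 0, 0, 0, 0], [0, 0, 0, 0, 0, 0], [0, 0, 0, 0, 0, 0], [0, 0, 0, 0, 0, 0], [0, 0, 0, 0, 0, 0], [0, 0, 0, 0, 0, 0], [0, 0, 0, 0, 0, 0], [0, 0, 0, 0, 0, 0]]}}

```text
time_s: 1.97
tool_pos: [0.504, -0.2823, 0.1504]
tool_rot: [3.142, -0.0, 0.0]
wrist_force: [0.2, -0.6, 0.7]
width: 1.003
finger_force: 0.0
```

```bash
python3 -c "
from h import *
go([.504,-.282,.034])"
```

```text
t 1.9667 pos [ 0.504  -0.2823  0.1504] F [ 0.2 -0.6  0.7] w 87.3 0.0
shift [-1.00e-04 -7.00e-04  2.91e-01] turn [ 0.     -0.0001 -0.0003]
```

>>> {"api": "step_arm", "payload": {"steps": [[0, 0, 0.04, 0, 0, 0], [0, 0, 0.08, 0, 0, 0], [0, 0, 0.12, 0, 0, 0], [0, 0, 0.16, 0, 0, 0], [0, 0, 0.2, 0, 0, 0], [0, 0, 0.23, 0, 0, 0], [0, 0, 0.26, 0, 0, 0], [0, 0, 0.28, 0, 0, 0], [0, 0, 0.29, 0, 0, 0], [0, 0, 0.29, 0, 0, 0]]}}

```text
time_s: 2.8
tool_pos: [0.5037, -0.2817, 0.0334]
tool_rot: [-3.141, -0.0, 0.002]
wrist_force: [-0.5, 0.5, 0.0]
width: 0.999
finger_force: 0.0
```

>>> {"api": "step_arm", "payload": {"steps": [[0, 0, 0, 0, 0, 0], [0, 0, 0, 0, 0, 0], [0, 0, 0, 0, 0, 0], [0, 0, 0, 0, 0, 0], [0, 0, 0, 0, 0, 0], [0, 0, 0, 0, 0, 0], [0, 0, 0, 0, 0, 0], [0, 0, 0, 0, 0, 0], [0, 0, 0, 0, 0, 0], [0, 0, 0, 0, 0, 0]], "fingers": 1, "force": 40}}

```text
time_s: 3.63
tool_pos: [0.5046, -0.2822, 0.0351]
tool_rot: [3.141, 0.0, 0.001]
wrist_force: [-1.0, 1.2, 5.4]
width: 0.777
finger_force: 40.0
```

```bash
python3 -c "
from h import *
go([.558,-.066,.12])
d=get_image('top');crop(d,340,195,100,95,6,'pics/g1.png')"
```

```text
t 3.6333 pos [ 0.5046 -0.2822  0.0351] F [-1.   1.2  5.4] w 67.6 40.0
shift [ 0.1337 -0.5405 -0.2123] turn [ 0.0006 -0.0012  0.0002]
```

View pics/g1.png

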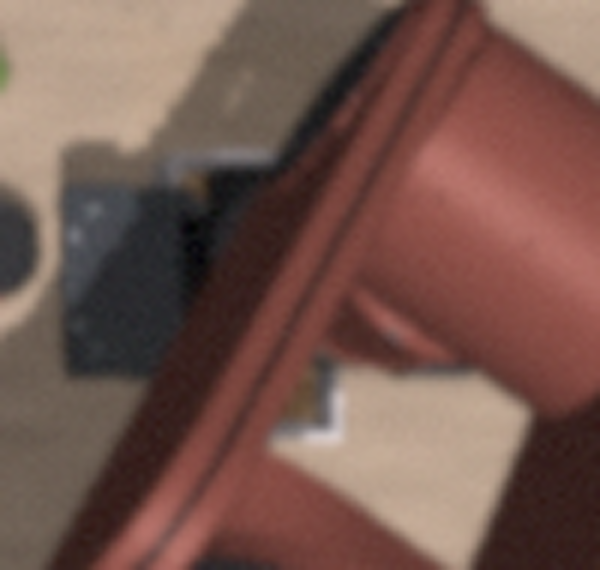

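Tin gripped (67.6 mm); tin corner still at (335,435), undisturbed. Lift.

>>> {"api": "step_arm", "payload": {"steps": [[0, 0, -0.01, 0, 0, 0], [0, 0, -0.03, 0, 0, 0], [0, 0, -0.06, 0, 0, 0], [0, 0, -0.09, 0, 0, 0], [0, 0, -0.12, 0, 0, 0], [0, 0, -0.15, 0, 0, 0], [0, 0, -0.18, 0, 0, 0], [0, 0, -0.21, 0, 0, 0], [0, 0, -0.23, 0, 0, 0], [0, 0, -0.23, 0, 0, 0]], "force": 55}}

```text
time_s: 4.52
tool_pos: [0.5055, -0.2831, 0.1294]
tool_rot: [3.139, 0.0, 0.006]
wrist_force: [0.7, 0.8, -5.9]
width: 0.776
finger_force: 55.0
```

```bash
python3 -c "
from h import *
go([.558,-.066,.125])"
```

```text
t 4.5167 pos [ 0.5055 -0.2831  0.1294] F [ 0.7  0.8 -5.9] w 67.5 55.0
shift [ 0.1312 -0.5427  0.0099] turn [ 0.0035 -0.0047  0.0003]
```

>>> {"api": "step_arm", "payload": {"steps": [[0.005, -0.02, 0, 0, 0, 0], [0.02, -0.08, 0, 0, 0, 0], [0.035, -0.15, 0, 0, 0, 0], [0.055, -0.23, 0, 0, 0, 0], [0.075, -0.31, 0, 0, 0, 0], [0.095, -0.39, 0, 0, 0, 0], [0.11, -0.46, 0, 0, 0, 0], [0.122, -0.51, 0, 0, 0, 0], [0.13, -0.535, 0, 0, 0, 0], [0.131, -0.541, 0, 0, 0, 0]]}}

```text
time_s: 5.35
tool_pos: [0.5561, -0.0632, 0.1253]
tool_rot: [-3.141, -0.004, 0.002]
wrist_force: [-0.3, -0.8, -6.5]
width: 0.779
finger_force: 55.0
```

>>> {"api": "step_arm", "payload": {"steps": [[0, 0, 0, 0, 0, 0], [0, 0, 0, 0, 0, 0], [0, 0, 0, 0, 0, 0], [0, 0, 0, 0, 0, 0], [0, 0, 0, 0, 0, 0], [0, 0, 0, 0, 0, 0], [0, 0, 0, 0, 0, 0], [0, 0, 0, 0, 0, 0], [0, 0, 0, 0, 0, 0], [0, 0, 0, 0, 0, 0]]}}

```text
time_s: 6.18
tool_pos: [0.5565, -0.0657, 0.1263]
tool_rot: [-3.142, -0.0, 0.0]
wrist_force: [0.3, -0.5, -6.6]
width: 0.777
finger_force: 55.0
```

```bash
python3 -c "
from h import *
go([.558,-.066,.1])
e=get_image('scene');crop(e,195,155,130,120,5,'pics/g2.png')
d=get_image('top');crop(d,240,175,110,100,5,'pics/g3.png')
a=cv2.imread('pics/g2.png');
"
```

```text
t 6.1833 pos [ 0.5565 -0.0657  0.1263] F [ 0.3 -0.5 -6.6] w 67.6 55.0
shift [0.0038 0.0008 0.0659] turn [-0.      0.      0.0002]
```

View pics/g2.png

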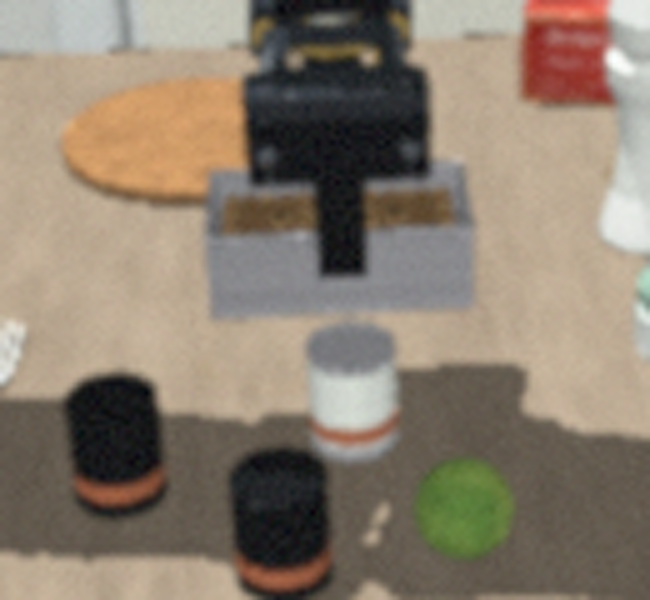

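Tin held level and centred by the fingers (front bottom corners (213,317),(470,305)), can upright behind/below, top centre (352,347).

```bash
python3 -c "
from h import *
e=get_image('scene')
f=lambda u,v:(195+u/5-.4,155+v/5-.4)
for u,v,z in((213,317,.0912),(470,305,.0912),(208,241,.1332),(473,227,.1332),(352,347,.054)):print(pt(e,*f(u,v),z))
go([.558,-.066,.1])
"
```

```text
[ 0.4966 -0.0944  0.0912]
[ 0.6142 -0.0954  0.0912]
[ 0.4976 -0.0989  0.1332]
[ 0.6156 -0.098   0.1332]
[ 0.5596 -0.0669  0.054 ]
t 6.3333 pos [ 0.5565 -0.0656  0.1264] F [ 1.5 -0.7 -6.1] w 67.9 55.0
shift [0.0038 0.001  0.0659] turn [-0.     -0.      0.0004]
```

>>> {"api": "step_arm", "payload": {"steps": [[0.0065, 0.003, 0.005, 0, 0, 0], [0.0065, 0.003, 0.015, 0, 0, 0], [0.0065, 0.003, 0.03, 0, 0, 0], [0.0065, 0.003, 0.045, 0, 0, 0], [0.0065, 0.003, 0.06, 0, 0, 0], [0.0065, 0.003, 0.075, 0, 0, 0], [0.0065, 0.003, 0.085, 0, 0, 0], [0.0065, 0.003, 0.09, 0, 0, 0], [0.0065, 0.003, 0.09, 0, 0, 0], [0.0065, 0.003, 0.09, 0, 0, 0]]}}

```text
time_s: 7.17
tool_pos: [0.5591, -0.0668, 0.0903]
tool_rot: [-3.142, -0.0, 0.0]
wrist_force: [0.5, 0.1, -6.5]
width: 0.78
finger_force: 55.0
```

>>> {"api": "step_arm", "payload": {"steps": [[0, 0, 0.003, 0, 0, 0], [0, 0, 0.006, 0, 0, 0], [0, 0, 0.009, 0, 0, 0], [0, 0, 0.012, 0, 0, 0], [0, 0, 0.015, 0, 0, 0], [0, 0, 0.018, 0, 0, 0], [0, 0, 0.02, 0, 0, 0], [0, 0, 0.02, 0, 0, 0], [0, 0, 0.02, 0, 0, 0], [0, 0, 0.02, 0, 0, 0]]}}

```text
time_s: 8.0
tool_pos: [0.5596, -0.0671, 0.0826]
tool_rot: [3.141, 0.0, 0.002]
wrist_force: [2.6, -1.3, -1.1]
width: 0.773
finger_force: 55.0
```

>>> {"api": "step_arm", "payload": {"steps": [[0, 0, 0.005, 0, 0, 0], [0, 0, 0.01, 0, 0, 0], [0, 0, 0.015, 0, 0, 0], [0, 0, 0.02, 0, 0, 0], [0, 0, 0.025, 0, 0, 0], [0, 0, 0.03, 0, 0, 0], [0, 0, 0.035, 0, 0, 0], [0, 0, 0.04, 0, 0, 0], [0, 0, 0.04, 0, 0, 0], [0, 0, 0.04, 0, 0, 0]]}}

```text
time_s: 8.83
tool_pos: [0.559, -0.0668, 0.0662]
tool_rot: [-3.141, -0.0, 0.001]
wrist_force: [0.3, 0.2, -2.3]
width: 0.771
finger_force: 55.0
```

```bash
python3 -c "
from h import *
go([.559,-.067,.0351])
e=get_image('scene');crop(e,195,155,130,120,5,'pics/g4.png')
"
```

```text
t 8.8333 pos [ 0.559  -0.0668  0.0662] F [ 0.3  0.2 -2.3] w 67.1 55.0
shift [0.0001 0.0005 0.0777] turn [-0.0002  0.0004  0.0003]
```

View pics/g4.png

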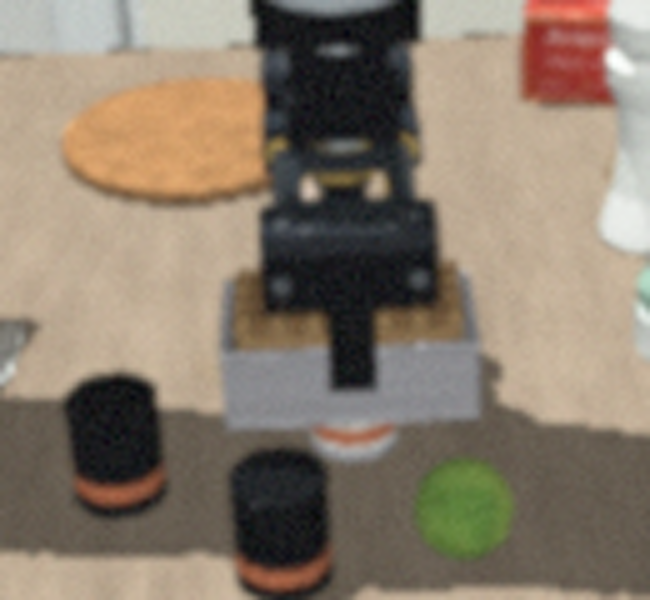

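Base is past the lower beads; pie rising level, can (352,440) centred under the tin. Keep pushing.

>>> {"api": "step_arm", "payload": {"steps": [[0, 0, 0.008, 0, 0, 0], [0, 0, 0.016, 0, 0, 0], [0, 0, 0.024, 0, 0, 0], [0, 0, 0.032, 0, 0, 0], [0, 0, 0.04, 0, 0, 0], [0, 0, 0.048, 0, 0, 0], [0, 0, 0.056, 0, 0, 0], [0, 0, 0.064, 0, 0, 0], [0, 0, 0.071, 0, 0, 0], [0, 0, 0.077, 0, 0, 0]]}}

```text
time_s: 9.72
tool_pos: [0.5588, -0.0667, 0.0351]
tool_rot: [-3.141, -0.0, 0.001]
wrist_force: [-6.0, 2.4, 35.6]
width: 0.775
finger_force: 55.0
```

>>> {"api": "step_arm", "payload": {"steps": [[0, 0, 0.002, 0, 0, 0], [0, 0, 0.003, 0, 0, 0], [0, 0, 0.003, 0, 0, 0], [0, 0, 0.003, 0, 0, 0], [0, 0, 0.003, 0, 0, 0], [0, 0, 0.003, 0, 0, 0], [0, 0, 0.003, 0, 0, 0], [0, 0, 0.003, 0, 0, 0], [0, 0, 0.003, 0, 0, 0], [0, 0, 0.003, 0, 0, 0]]}}

```text
time_s: 10.55
tool_pos: [0.5589, -0.0668, 0.0351]
tool_rot: [-3.141, -0.001, 0.001]
wrist_force: [-5.1, 1.0, 6.3]
width: 0.779
finger_force: 55.0
```

```bash
python3 -c "
from h import *
go([.559,-.067,.0351])
e=get_image('scene');crop(e,195,155,130,120,5,'pics/g5.png')
"
```

```text
t 10.55 pos [ 0.5589 -0.0668  0.0351] F [-5.1  1.   6.3] w 67.7 55.0
shift [0.0003 0.0006 0.    ] turn [-0.0002  0.001   0.0004]
```

View pics/g5.png

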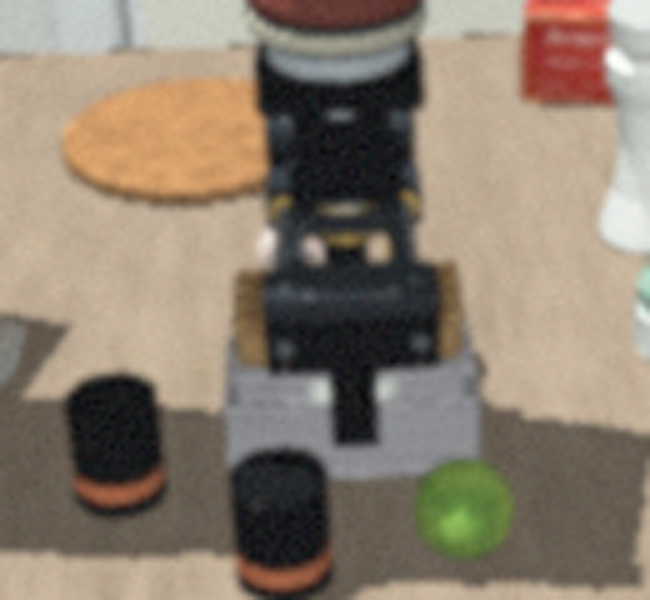

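Frame is on the worktop (TCP same as when first grasped), base with pie up on the can, cans and lime in place. Release, then go up to base height.

>>> {"api": "step_arm", "payload": {"steps": [[0, 0, 0, 0, 0, 0], [0, 0, 0, 0, 0, 0], [0, 0, 0, 0, 0, 0], [0, 0, 0, 0, 0, 0], [0, 0, 0, 0, 0, 0], [0, 0, 0, 0, 0, 0], [0, 0, 0, 0, 0, 0], [0, 0, 0, 0, 0, 0], [0, 0, 0, 0, 0, 0], [0, 0, 0, 0, 0, 0]], "fingers": -1}}

```text
time_s: 11.43
tool_pos: [0.5591, -0.0669, 0.0343]
tool_rot: [-3.142, -0.0, -0.0]
wrist_force: [0.6, -0.1, 1.2]
width: 0.997
finger_force: 0.0
```

```bash
python3 -c "
from h import *
go([.559,-.067,.0642])"
```

```text
t 11.4333 pos [ 0.5591 -0.0669  0.0343] F [ 0.6 -0.1  1.2] w 86.8 0.0
shift [-0.0002  0.0004 -0.0747] turn [-0.     -0.      0.0002]
```

>>> {"api": "step_arm", "payload": {"steps": [[0, 0, -0.01, 0, 0, 0], [0, 0, -0.02, 0, 0, 0], [0, 0, -0.03, 0, 0, 0], [0, 0, -0.04, 0, 0, 0], [0, 0, -0.05, 0, 0, 0], [0, 0, -0.06, 0, 0, 0], [0, 0, -0.07, 0, 0, 0], [0, 0, -0.075, 0, 0, 0], [0, 0, -0.075, 0, 0, 0], [0, 0, -0.075, 0, 0, 0]]}}

```text
time_s: 12.27
tool_pos: [0.5591, -0.0669, 0.0645]
tool_rot: [3.142, 0.0, 0.0]
wrist_force: [0.9, 0.3, 0.8]
width: 1.003
finger_force: 0.0
```

```bash
python3 -c "
from h import *
go([.559,-.067,.0642])"
```

```text
t 12.2667 pos [ 0.5591 -0.0669  0.0645] F [0.9 0.3 0.8] w 87.2 0.0
shift [-0.0004  0.0003  0.0007] turn [ 0.0001 -0.0003  0.0003]
```

>>> {"api": "step_arm", "payload": {"steps": [[0, 0, 0.001, 0, 0, 0], [0, 0, 0.001, 0, 0, 0], [0, 0, 0.001, 0, 0, 0], [0, 0, 0.001, 0, 0, 0], [0, 0, 0.001, 0, 0, 0], [0, 0, 0.001, 0, 0, 0], [0, 0, 0.001, 0, 0, 0], [0, 0, 0.001, 0, 0, 0], [0, 0, 0.001, 0, 0, 0], [0, 0, 0.001, 0, 0, 0]], "fingers": 1, "force": 35}}

```text
time_s: 13.1
tool_pos: [0.559, -0.0669, 0.0638]
tool_rot: [3.142, 0.0, -0.0]
wrist_force: [0.5, -0.6, -1.5]
width: 0.687
finger_force: 35.0
```

```bash
python3 -c "
from h import *
go([.559,-.067,.0642])"
```

```text
t 13.1 pos [ 0.559  -0.0669  0.0638] F [ 0.5 -0.6 -1.5] w 59.8 35.0
shift [ 0.      0.0002 -0.001 ] turn [0.0001 0.0002 0.0003]
```

>>> {"api": "step_arm", "payload": {"steps": [[0, 0, -0.003, 0, 0, 0], [0, 0, -0.008, 0, 0, 0], [0, 0, -0.014, 0, 0, 0], [0, 0, -0.022, 0, 0, 0], [0, 0, -0.03, 0, 0, 0], [0, 0, -0.04, 0, 0, 0], [0, 0, -0.05, 0, 0, 0], [0, 0, -0.06, 0, 0, 0], [0, 0, -0.065, 0, 0, 0], [0, 0, -0.065, 0, 0, 0]]}}

```text
time_s: 13.93
tool_pos: [0.5597, -0.067, 0.0909]
tool_rot: [3.141, 0.0, 0.002]
wrist_force: [0.5, 0.1, -3.9]
width: 0.696
finger_force: 35.0
```

```bash
python3 -c "
from h import *
go([.467,.2712,.13])
e=get_image('scene');crop(e,195,155,130,120,5,'pics/g6.png')
"
```

```text
t 13.9333 pos [ 0.5597 -0.067   0.0909] F [ 0.5  0.1 -3.9] w 60.6 35.0
shift [-0.2314 -0.8455 -0.0984] turn [ 0.0004 -0.0019  0.0003]
```

View pics/g6.png

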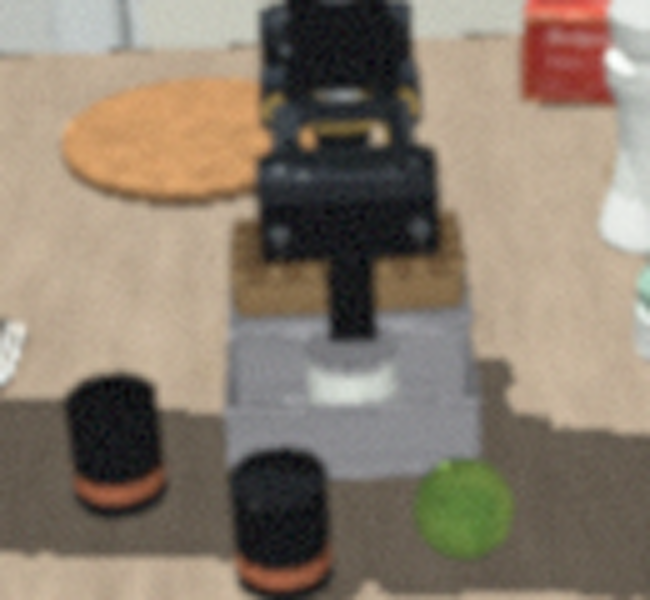

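Base with pie held level, can standing within the frame (top (352,352)). Carry to the trivet.

>>> {"api": "step_arm", "payload": {"steps": [[0, 0, -0.005, 0, 0, 0], [0, 0, -0.015, 0, 0, 0], [0, 0, -0.03, 0, 0, 0], [-0.002, -0.008, -0.05, 0, 0, 0], [-0.007, -0.024, -0.065, 0, 0, 0], [-0.013, -0.048, -0.08, 0, 0, 0], [-0.022, -0.08, -0.09, 0, 0, 0], [-0.033, -0.12, -0.098, 0, 0, 0], [-0.044, -0.16, -0.1, 0, 0, 0], [-0.055, -0.2, -0.1, 0, 0, 0]]}}

```text
time_s: 14.82
tool_pos: [0.5366, 0.015, 0.1307]
tool_rot: [-3.141, -0.001, -0.001]
wrist_force: [-0.3, 0.5, -3.6]
width: 0.694
finger_force: 35.0
```

>>> {"api": "step_arm", "payload": {"steps": [[-0.012, -0.045, 0, 0, 0, 0], [-0.025, -0.09, 0, 0, 0, 0], [-0.037, -0.135, 0, 0, 0, 0], [-0.05, -0.18, 0, 0, 0, 0], [-0.062, -0.225, 0, 0, 0, 0], [-0.074, -0.27, 0, 0, 0, 0], [-0.086, -0.315, 0, 0, 0, 0], [-0.098, -0.36, 0, 0, 0, 0], [-0.11, -0.405, 0, 0, 0, 0], [-0.122, -0.445, 0, 0, 0, 0]]}}

```text
time_s: 15.65
tool_pos: [0.487, 0.1933, 0.1303]
tool_rot: [-3.141, -0.002, 0.0]
wrist_force: [-1.0, 0.1, -4.0]
width: 0.69
finger_force: 35.0
```

>>> {"api": "step_arm", "payload": {"steps": [[-0.01, -0.04, 0, 0, 0, 0], [-0.02, -0.08, 0, 0, 0, 0], [-0.03, -0.115, 0, 0, 0, 0], [-0.04, -0.145, 0, 0, 0, 0], [-0.046, -0.17, 0, 0, 0, 0], [-0.051, -0.185, 0, 0, 0, 0], [-0.053, -0.195, 0, 0, 0, 0], [-0.054, -0.2, 0, 0, 0, 0], [-0.054, -0.2, 0, 0, 0, 0], [-0.054, -0.2, 0, 0, 0, 0]]}}

```text
time_s: 16.48
tool_pos: [0.4668, 0.2707, 0.1299]
tool_rot: [3.141, -0.0, -0.0]
wrist_force: [0.1, -0.6, -4.4]
width: 0.694
finger_force: 35.0
```

```bash
python3 -c "
from h import *
go([.4675,.271,.03])
e=get_image('scene');crop(e,180,120,130,100,6,'pics/g7.png')
"
```

```text
t 16.4833 pos [0.4668 0.2707 0.1299] F [ 0.1 -0.6 -4.4] w 60.4 35.0
shift [ 0.0018 -0.0007  0.2497] turn [ 0.0004  0.0001 -0.0003]
```

View pics/g7.png

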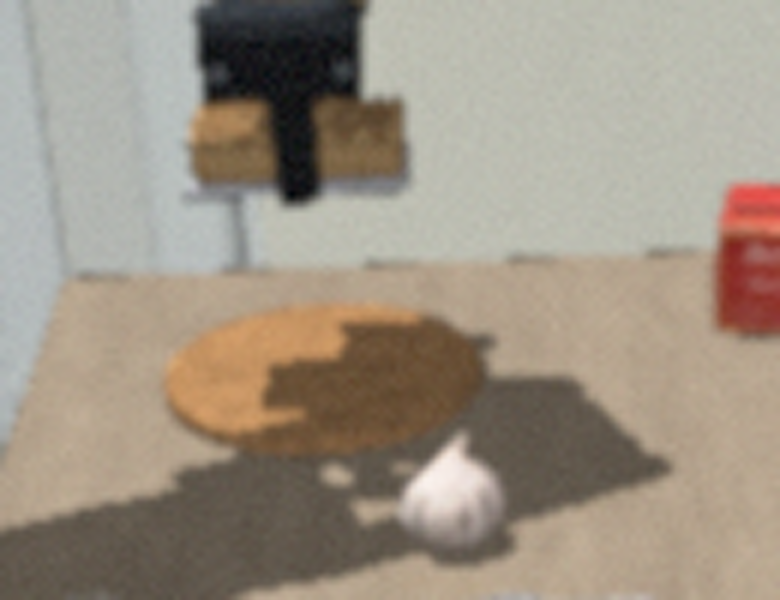

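Pie level on base, over the trivet (~(325,380)); garlic untouched. Lower.

>>> {"api": "step_arm", "payload": {"steps": [[0.001, -0.001, 0.01, 0, 0, 0], [0.001, -0.001, 0.035, 0, 0, 0], [0.001, -0.001, 0.07, 0, 0, 0], [0.001, -0.001, 0.11, 0, 0, 0], [0.001, -0.001, 0.15, 0, 0, 0], [0.001, -0.001, 0.19, 0, 0, 0], [0.001, -0.001, 0.22, 0, 0, 0], [0.001, -0.001, 0.24, 0, 0, 0], [0.001, -0.001, 0.25, 0, 0, 0], [0.001, -0.001, 0.255, 0, 0, 0]]}}

```text
time_s: 17.37
tool_pos: [0.4667, 0.2713, 0.0272]
tool_rot: [3.141, 0.0, -0.002]
wrist_force: [-0.1, 0.1, -3.2]
width: 0.689
finger_force: 35.0
```

>>> {"api": "step_arm", "payload": {"steps": [[0, 0, 0.003, 0, 0, 0], [0, 0, 0.006, 0, 0, 0], [0, 0, 0.009, 0, 0, 0], [0, 0, 0.012, 0, 0, 0], [0, 0, 0.014, 0, 0, 0], [0, 0, 0.015, 0, 0, 0], [0, 0, 0.016, 0, 0, 0], [0, 0, 0.016, 0, 0, 0], [0, 0, 0.016, 0, 0, 0], [0, 0, 0.016, 0, 0, 0]]}}

```text
time_s: 18.2
tool_pos: [0.4671, 0.2716, 0.0216]
tool_rot: [-3.142, -0.0, -0.0]
wrist_force: [0.4, 0.1, -3.6]
width: 0.689
finger_force: 35.0
```

```bash
python3 -c "
from h import *
go([.4675,.271,.0213])"
```

```text
t 18.2 pos [0.4671 0.2716 0.0216] F [ 0.4  0.1 -3.6] w 59.9 35.0
shift [0.0011 0.0014 0.0007] turn [-0.0001 -0.0001  0.0002]
```

>>> {"api": "step_arm", "payload": {"steps": [[0, 0, 0.001, 0, 0, 0], [0, 0, 0.001, 0, 0, 0], [0, 0, 0.001, 0, 0, 0], [0, 0, 0.001, 0, 0, 0], [0, 0, 0.001, 0, 0, 0], [0, 0, 0.001, 0, 0, 0], [0, 0, 0.001, 0, 0, 0], [0, 0, 0.001, 0, 0, 0], [0, 0, 0.001, 0, 0, 0], [0, 0, 0.001, 0, 0, 0]], "fingers": -1}}

```text
time_s: 19.03
tool_pos: [0.4673, 0.2718, 0.0214]
tool_rot: [-3.141, -0.0, -0.001]
wrist_force: [-0.1, 1.2, 1.6]
width: 0.999
finger_force: 1.0
```

>>> {"api": "step_arm", "payload": {"steps": [[0, 0, -0.01, 0, 0, 0], [0, 0, -0.03, 0, 0, 0], [0, 0, -0.06, 0, 0, 0], [0, 0, -0.1, 0, 0, 0], [0, 0, -0.15, 0, 0, 0], [0, 0, -0.2, 0, 0, 0], [0, 0, -0.25, 0, 0, 0], [0, 0, -0.3, 0, 0, 0], [0, 0, -0.35, 0, 0, 0], [0, 0, -0.35, 0, 0, 0]]}}

```text
time_s: 19.87
tool_pos: [0.4699, 0.2726, 0.1672]
tool_rot: [-3.138, -0.0, -0.013]
wrist_force: [1.5, 0.4, 1.1]
width: 0.999
finger_force: 0.0
```

>>> {"api": "step_arm", "payload": {"steps": [[0, 0.05, 0, 0, 0, 0], [0, 0.1, 0, 0, 0, 0], [0, 0.17, 0, 0, 0, 0], [0, 0.25, 0, 0, 0, 0], [0, 0.33, 0, 0, 0, 0], [0, 0.41, 0, 0, 0, 0], [0, 0.48, 0, 0, 0, 0], [0, 0.54, 0, 0, 0, 0], [0, 0.57, 0, 0, 0, 0], [0, 0.57, 0, 0, 0, 0]]}}

```text
time_s: 20.7
tool_pos: [0.4669, 0.0412, 0.1613]
tool_rot: [3.141, -0.005, 0.0]
wrist_force: [-0.2, -0.2, -0.3]
width: 1.001
finger_force: 0.0
```

```bash
python3 -c "
from h import *
go([.4675,.271,.0213])
d=get_image('top');im=d['image'];e=get_image('scene')
# pie/cork contour: cork disc vs grey base; numeric checks
for nm,D in(('top',d),('scene',e)):
    p=px(D,[.467,.271,.043]);print(nm,p)
hsv=cv2.cvtColor(im,cv2.COLOR_RGB2HSV)
u0,v0,w,h=125,220,85,85
m=(hsv[v0:v0+h,u0:u0+w,1]>85)
for r in range(0,h,4):print(''.join('#' if x else '.' for x in m[r,::1]))
"
```

```text
t 20.7 pos [0.4669 0.0412 0.1613] F [-0.2 -0.2 -0.3] w 87.1 0.0
shift [-2.000e-04 -5.748e-01  3.495e-01] turn [ 0.0011 -0.0002 -0.0038]
top [162.7 260.6]
scene [232.2 172.1]
...........................................................#################.........
.........................................................############################
........................................................#############################
...........................##########################################################
.....................################################################################
.................#################################..#################################
..............#######################################################################
............#########################################################################
..........###########################################################################
.........############################################################################
........##########################################################
[... 265 characters left out ...]
############
...........##########################################################################
.............#############################################################......#.#.#
................##############.............#############################.............
.....................###################################################.............
............................##########################################...............
.........................................#############################...............
........................................#############################................
........................................#############################................
```

```bash
python3 -c "
from h import *
d=get_image('top');im=cv2.cvtColor(d['image'],cv2.COLOR_RGB2HSV)
print('sat/val col 150 rows 220..305');print([(int(a[1]),int(a[2])) for a in im[224:300:2,150]])
print('row 250 cols');print([(int(a[1]),int(a[2])) for a in im[250,125:205:2]])
for X in([.5235,.271,.015],[.4105,.271,.015],[.467,.3015,.015],[.467,.2405,.015],[.552,.271,.01],[.382,.271,.01],[.467,.356,.01],[.467,.186,.01]):print(X,px(d,X))
"
```

```text
sat/val col 150 rows 220..305
[(59, 178), (60, 182), (59, 182), (60, 180), (67, 182), (105, 190), (122, 195), (122, 203), (124, 208), (122, 205), (122, 201), (123, 197), (124, 195), (122, 192), (121, 191), (124, 196), (121, 192), (123, 193), (123, 204), (124, 199), (124, 193), (124, 204), (124, 206), (124, 196), (124, 193), (126, 193), (123, 189), (125, 192), (121, 204), (122, 205), (123, 201), (124, 194), (123, 188), (104, 189), (69, 186), (60, 187), (59, 190), (61, 183)]
row 250 cols
[(58, 181), (60, 180), (63, 181), (61, 181), (61, 180), (75, 186), (115, 200), (123, 197), (122, 188), (128, 188), (126, 196), (122, 198), (124, 193), (124, 191), (120, 180), (112, 173), (110, 183), (109, 185), (105, 185), (105, 158), (103, 169), (106, 181), (107, 193), (105, 185), (110, 156), (124, 132), (124, 125), (120, 89), (123, 112), (127, 130), (128, 118), (120, 70), (120, 85), (108, 154), (105, 167), (110, 167), (106, 166), (108, 167), (107, 167), (108, 166)]
[0.5235, 0.271, 0.015] [166.8 239. ]
[0.4105, 0.271, 0.015] [165.3 283.1]
[0.467, 0.3015, 0.015] [154.2 261. ]
[0.467, 0.2405, 0.015] [177.9 260.8]
[0.552, 0.271, 0.01] [167.7 228.3]
[0.382, 0.271, 0.01] [165.5 294.4]
[0.467, 0.356, 0.01] [133.9 261.4]
[0.467, 0.186, 0.01] [199.4 260.5]
```

>>> {"api": "step_arm", "payload": {"steps": [[0, 0.08, -0.05, 0, 0, 0], [0, 0.16, -0.1, 0, 0, 0], [0, 0.25, -0.15, 0, 0, 0], [0, 0.34, -0.2, 0, 0, 0], [0, 0.43, -0.2, 0, 0, 0], [0, 0.52, -0.2, 0, 0, 0], [0, 0.6, -0.2, 0, 0, 0], [0, 0.67, -0.2, 0, 0, 0], [0, 0.7, -0.2, 0, 0, 0], [0, 0.7, -0.2, 0, 0, 0]]}}

```text
time_s: 21.68
tool_pos: [0.4673, -0.2377, 0.2409]
tool_rot: [3.142, -0.002, -0.001]
wrist_force: [0.5, -0.2, -0.0]
width: 1.0
finger_force: 0.0
```

```bash
python3 -c "
from h import *
d=get_image('top');im=cv2.cvtColor(cv2.GaussianBlur(d['image'],(3,3),0),cv2.COLOR_RGB2HSV)
m=np.uint8((im[...,1]<115)|(im[...,0]>100))[226:298,130:204]
for r in range(0,72,2):print(226+r,''.join('o' if x else '.' for x in m[r]))
s=800/560
for n,u,v in(('garlic',333,334),('timer',387,225),('lime',473,294),('can',424,319)):print(n,d['image'][int(v/s),int(u/s)])
"
```

```text
226 oooooooooooooooooooooooooooooooooooooooooooooooooooooooooooooooooooooooooo
228 oooooooooooooooooooooooooooooooooooooooooooooooooooooooooooooooooooooooooo
230 oooooooooooooooooooooooooooooooooo.........ooooooooooooooooooooooooooooooo
232 oooooooooooooooooooooooooo........................oooooooooooooooooooooooo
234 oooooooooooooooooooooo................................oooooooooooooooooooo
236 ooooooooooooooooooo......................................ooooooooooooooooo
238 ooooooooooooooooo..............................o...........ooooooooooooooo
240 oooooooooooooo...........ooooooooooooooooooooooooo...........ooooooooooooo
242 oooooooooooo............ooooooooooooooooooooooooooo............ooooooooooo
244 ooooooooooo.............ooooooooooooooooooooooooooo.............oooooooooo
246 oooooooooo..............ooooooooooooooooooooooooooo..............ooooooooo
248 ooooooooo...............ooooooooooooooooooooooooooo...............oooooooo
250 oooooooo.................oooooooooooooooooooooooooo...............oooooooo
252 ooooooo..................oooooooooooooooooooooooooo................oo
[... 1121 characters left out ...]
ooooooo..........oooooooooooooooooooooooooooo.........ooooooooooooooo
284 oooooooooooooo.........oooooooooooooooooooooooooo........ooooooooooooooooo
286 oooooooooooooooo.......................................ooooooooooooooooooo
288 ooooooooooooooooooo.................................oooooooooooooooooooooo
290 oooooooooooooooooooooo..........................oooooooooooooooooooooooooo
292 oooooooooooooooooooooooooooo..............oooooooooooooooooooooooooooooooo
294 oooooooooooooooooooooooooooooooooooooooooooooooooooooooooooooooooooooooooo
296 oooooooooooooooooooooooooooooooooooooooooooooooooooooooooooooooooooooooooo
garlic [225 201 194]
timer [175 199 183]
lime [193 227 125]
can [231 225 230]
```

Centred on the trivet; bystanders and can unchanged.

```bash
python3 -c "
from rig import ctrl
print(ctrl.hand_in())"
```

```text
the job is handed in; nothing more can be done
None
```

The job is handed in at about 22 s of the 64 s: the pie lies on its base in the middle of the trivet, the frame stands on the worktop round the upright can, and in the last top view the garlic, lime and timer were still in their places.

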